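# Load a press spindle with its ring and collar

## Task

Load the upright post of the dark square fixture plate: first thread the wide, flat ring over the post and down flat onto the plate, then thread the tall, narrow collar over the same post, down onto the wide ring. Lower each one all the way home in the gripper rather than letting it drop, and let go of it there.

Things in the scene. Friction and masses are not known exactly. Their poses are not given: they have to be found in the camera images.
- wide_ring: Wide flat plain steel ring, lying flat: outside diameter 62 mm, hole 34 mm right through, 18 mm high, about 0.3 kg. A solid steel disc of the same outside diameter and height, without a hole, lies about as a look-alike. Origin: centre of the underside; z is the ring's axis, up.
- collar: Tall narrow plain steel collar (short thin-walled tube), standing on its end: outside diameter 46 mm, hole 34 mm right through, 30 mm high, about 0.17 kg. A smaller thin ring (42 mm outside, 26 mm hole, 10 mm high) lies about as a look-alike. Origin: centre of the underside; z is its axis, up.
- seat (a point): Foot of the bright post, at the middle of the top face of the dark square plate (90 mm wide, 16 mm thick, fixed): 16 mm above the table. z is up along the post, x and y along the plate's edges. Post 14 mm in diameter, 60 mm tall above the plate, its top 12 mm tapering to 6 mm: 10 mm of play all round. Home: ring's underside on the plate; collar's underside on the ring, 18 mm above the plate.

How it is judged:
On the way, in this order (a step that is already met when the one before it is completed fails the run):
1. the wide ring is on the post, flat on the plate, and let go (horizontal distance between wide_ring and seat below 0.014 m and z of wide_ring in the frame of seat between -0.005 and 0.005 m and angle between wide_ring's own z axis and vertical below 0.17 rad and contact force between wide_ring and the fingers below 0.1 N), for 0.2 s.
2. the collar is on the post, down on the wide ring, and let go (horizontal distance between collar and seat below 0.014 m and z of collar in the frame of seat between 0.013 and 0.023 m and angle between collar's own z axis and vertical below 0.17 rad and contact force between collar and the fingers below 0.1 N), for 0.2 s.
At the end, for the whole second after the job is handed in: The wide ring is threaded on the post with its underside on the plate, and the collar is threaded on the post above it with its underside on the ring (18 mm above the plate): both within 14 mm of the post's axis, 5 mm of their home height and 10 degrees of level, and at rest (horizontal distance between each of wide_ring, collar and seat below 0.014 m and z of wide_ring in the frame of seat between -0.005 and 0.005 m and angle between each of wide_ring, collar's own z axis and vertical below 0.17 rad and z of collar in the frame of seat between 0.013 and 0.023 m and linear speed of each of wide_ring, collar below 0.03 m/s); the robot touches nothing.
It fails at once if the wide ring or the collar is dropped down the post (falls freely faster than 0.8 m/s, about 33 mm) ((horizontal distance between wide_ring and seat below 0.03 m and linear speed of wide_ring above 0.8 m/s and contact force between wide_ring and the fingers below 0.01 N) or (horizontal distance between collar and seat below 0.03 m and linear speed of collar above 0.8 m/s and contact force between collar and the fingers below 0.01 N)).
It also fails if it takes over 51 s, if anything falls off the work surface, if the arm or the gripper's body presses on something with over 40 N, if the wrist force passes 120 N, or if a joint passes its speed limit or range.

## Robot

A 6-joint arm with a two-finger parallel gripper is mounted at the origin on the work surface. World frame = base frame: x ahead of the robot, y to its left, z up, the work surface at z = 0. Lengths are in m, angles in rad, forces in N, time in s.
With the tool pointing down it reaches from about 0.35 to 0.775 m from the base axis. Payload 5.5 kg.
Tool frame: the origin (TCP) lies between the finger pads; the fingertips stand 22 mm ahead of it and the grasp point (between the pads) lies 3 mm ahead of it; z points along the fingers, y is the line along which they close (so a half turn about z gives the same grasp; the last joint's range is limited). The gripper opens to 85 mm and grips with 20 to 120 N. Pads are 22 mm wide; open, the fingers measure 114 mm over their backs; the gripper's body (76 mm by 85 mm) begins 54 mm behind the grasp point. The pads swing forward as they close: fully open they stand 13 mm farther back than shut.
Start: joints at [0.991, 0.313, 0.046, 1.304, 0, 1.431], TCP at [0.245, 0.52, 0.253] pointing down, gripper open.
Joint ranges: [-2.76, 2.76], [-0.86, 1.69], [-1.03, 1.26], [-2.2, 2.34], [-1.47, 1.5], [-3.14, 3.14]. Speed limits (rad/s): [2.57, 2.57, 3.14, 3.14, 3.14, 3.14].

## Interface

Orientations are given as a unit quaternion [x, y, z, w].
In Python, from cell import arm gives the robot as it stands.
- The arm moves only by the tool move_tool, called after ">>>" as name(argument=value, ...) on one line, values as JSON. Schema: {"type":"object","properties":{"segments":{"type":"array","items":{"type":"array","items":{"type":"number"},"minItems":7,"maxItems":7},"minItems":1,"maxItems":12},"clamp_n":{"type":"number"},"only":{"type":"string"},"quiet":{"type":"boolean"},"lines":{"type":"string"}},"required":["segments"],"additionalProperties":false}. segments is a list of rows, 1 to 12 of them, each of 7 numbers: the finger opening in m, then dx, dy, dz in normalised numbers (1 is 0.75 m), then a rotation vector rx, ry, rz in shares of 4 rad (1.0 is 4 rad); each row shifts and turns the commanded pose from where the row before left it, along the tool's axes as they then stand; what a row does not reach is not made up. A row lasts 1/12 s, in which the tool goes at most 0.0417 m and 0.125 rad, less where a joint would pass 70% of its speed; a pose out of reach is approached as far as the arm can. The fingers move at their own pace and stop on an object; clamp_n is the grip in N (left out, the last holds). Time passes only in rows, so rows that do not move let the fingers close. The tool returns the time, the measured TCP pose, the force, the opening and the grip force at its end. only (a regular expression) keeps the lines of the reply that match it, lines (a string "A,B") keeps lines A to B, and quiet returns only ok. No shift or turn number may pass 1 either way. Input that does not fit is refused with a message, and nothing moves.
- arm.sense(): the state, without advancing time (a new reading comes with each control period).
- arm.snapshot(name): name is "scene" or "top"; returns the picture (400x640x3 uint8, red, green, blue); there is no depth.
- arm.camera_params(name): a dict with "camera_matrix" (3x3 intrinsics, pixels), "R" (3x3) and "t" (3): a world point X has camera coordinates R X + t. Camera axes: x right, y down, z forward; pixel columns grow to the right and rows downward; lengths in m; the calibration is good to about 2 mm. A picture is of the moment at which its call begins. camera_params takes no time and is no camera call.
- arm.hand_in(): hands the job in; it is judged then, once.
The state is a dict: "clock": time; "joint_positions": joint angles; "dq": joint speeds; "joint_efforts": joint torques, N m; "tcp_pos": TCP position; "tool_rot": TCP orientation; "wrist_force": force on the tool from outside, world axes, zero at the start; "torque": the same for the moment, N m; "finger_gap": finger opening in m; "grip_force": force on a finger pad.
Only numpy, scipy, OpenCV 4.12 (cv2) and the standard library are available. Lean on these libraries where they do the work, as an engineer would, in place of code of your own. Each camera call takes 0.05 s, during which the arm holds its last target. There are 200 camera calls.

## Working session

There is one attempt and no reset: what is moved stays moved. The work goes in short steps, Python scripts to look and compute and a tool call to move; the robot and the scene stay as the last step left them, time stands still between calls to the robot, and variables do not carry over. Pictures are saved under pics/ and viewed, at most 11 in all, crops included, and the job is handed in when it is done.

```bash
ls; mkdir -p pics; python3 - <<'E'
from cell import arm
import cv2,numpy as np
for n in("scene","top"):
    im=arm.snapshot(n); cv2.imwrite(f"pics/{n}0.png",im[:,:,::-1])
    p=arm.camera_params(n); print(n,np.round(p["camera_matrix"],1).tolist(),np.round(p["R"],3).tolist(),np.round(p["t"],3).tolist())
s=arm.sense();print(s["clock"],s["tcp_pos"],s["tool_rot"],s["finger_gap"])
E
```

```text
cell.py
pics
scene [[484.9, 0.0, 308.7], [0.0, 484.9, 198.5], [0.0, 0.0, 1.0]] [[-0.094, 0.996, 0.001], [0.74, 0.071, -0.668], [-0.666, -0.062, -0.744]] [0.045, -0.369, 1.471]
top [[465.5, 0.0, 322.5], [0.0, 465.5, 201.9], [0.0, 0.0, 1.0]] [[0.017, -0.999, -0.028], [-0.989, -0.013, -0.147], [0.147, 0.03, -0.989]] [0.005, 0.524, 1.054]
0.1 [0.24459684 0.51992756 0.25250383] [ 2.18159548e-01  9.75912782e-01 -7.52587378e-04 -2.94697337e-04] 0.08545875235086803
```

View pics/scene0.png

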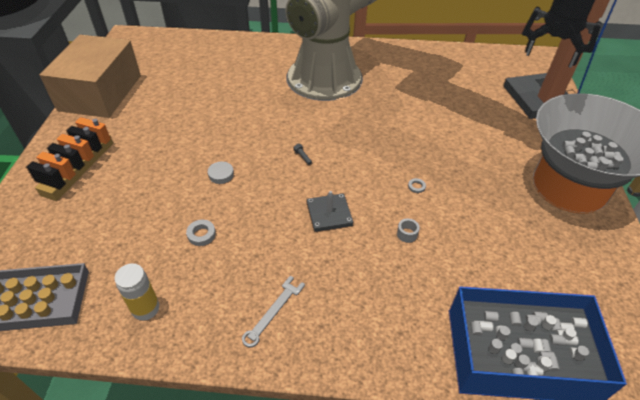

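View pics/top0.png

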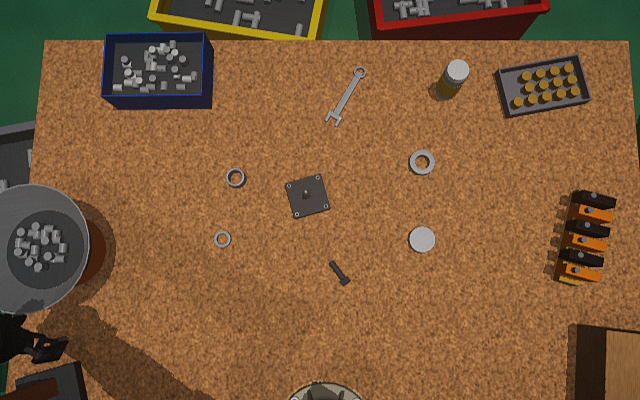

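The scene view shows the wide ring at (201,232), the collar at (408,230) and the plate at (330,212). In the top view they are at (422,162), (236,178) and (307,196). The solid disc and the small ring are the look-alikes.

```bash
cat > h.py <<'E'
import cv2,numpy as np
from cell import arm
P={n:arm.camera_params(n) for n in("scene","top")}
def ray(n,uv):
    p=P[n];R=np.array(p["R"]);t=np.array(p["t"])
    d=R.T@np.linalg.solve(np.array(p["camera_matrix"]),[uv[0],uv[1],1.]);return -R.T@t,d
def plane(n,uv,z):
    c,d=ray(n,uv);return c+d*(z-c[2])/d[2]
def tri(a,b):
    c1,d1=ray("scene",a);c2,d2=ray("top",b);s=np.linalg.lstsq(np.c_[d1,-d2],c2-c1,rcond=None)[0]
    p,q=c1+s[0]*d1,c2+s[1]*d2;return (p+q)/2,np.linalg.norm(p-q)
def proj(n,X):
    p=P[n];v=np.array(p["camera_matrix"])@(np.array(p["R"])@X+np.array(p["t"]));return v[:2]/v[2]
E
python3 - <<'E'
from h import *
W={"scene":dict(ring=(201,232),collar=(408,230),plate=(330,212)),"top":dict(ring=(422,162),collar=(236,178),plate=(307,196))}
rows=[]
for n in W:
    im=cv2.imread(f"pics/{n}0.png");hsv=cv2.cvtColor(im,cv2.COLOR_BGR2HSV);m=((hsv[...,1]<70)*255).astype(np.uint8);r=[]
    for k,(u,v) in W[n].items():
        s=mm=m[v-30:v+30,u-32:u+32]
        cs,h=cv2.findContours(mm,cv2.RETR_CCOMP,cv2.CHAIN_APPROX_NONE)
        for c,hh in zip(cs,h[0]):
            if cv2.contourArea(c)>40:
                e=cv2.fitEllipse(c);print(n,k,"hole" if hh[3]>=0 else "outer",cv2.contourArea(c),np.round([e[0][0]+u-32,e[0][1]+v-30,*e[1],e[2]],1))
        r.append(cv2.resize(im[v-30:v+30,u-32:u+32],None,fx=4,fy=4,interpolation=cv2.INTER_NEAREST))
    rows.append(np.hstack(r))
cv2.imwrite("pics/crop0.png",np.vstack(rows))
E
```

```text
scene ring outer 571.0 [200.5 232.1  25.6  28.5  78.2]
scene ring hole 86.5 [200.8 232.    7.9  14.4  74.8]
scene collar outer 400.5 [407.7 229.9  21.5  24.   12.5]
scene plate outer 1247.0 [329.2 211.8  37.9  45.3  98.2]
top ring outer 478.0 [421.6 161.9  24.6  24.9  97. ]
top ring hole 167.5 [421.6 161.8  14.1  15.2 109.4]
top collar outer 276.5 [235.4 177.2  17.9  19.9 120.8]
top collar hole 141.0 [235.4 177.1  12.6  14.8  32.8]
top plate outer 1277.5 [307.  196.1  42.   42.6  63.9]
```

View pics/crop0.png

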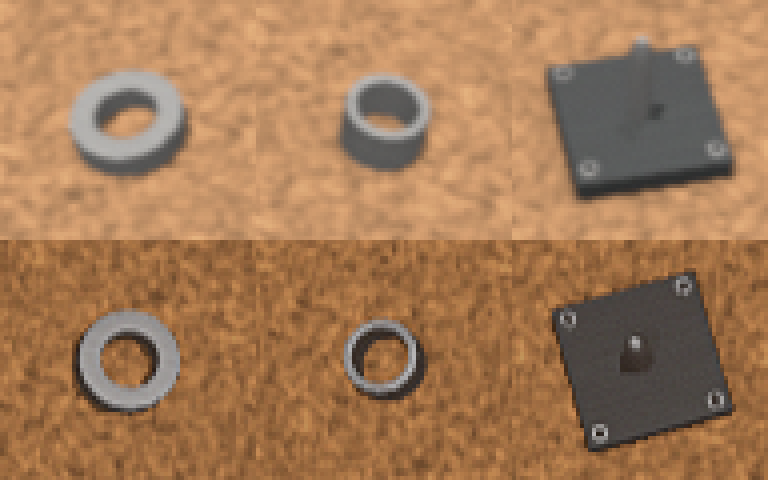

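The crops show clean bright top faces on the ring and collar. The plate's four screws are visible, and the post tip is at about (330,192) in the scene view and (306,191) in the top view.

```bash
python3 - <<'E'
from h import *
W={"scene":dict(ring=(201,232),collar=(408,230)),"top":dict(ring=(422,162),collar=(236,178))}
C={}
for n in W:
    im=cv2.imread(f"pics/{n}0.png");hsv=cv2.cvtColor(im,cv2.COLOR_BGR2HSV)
    for k,(u,v) in W[n].items():
        h=hsv[v-24:v+24,u-24:u+24];st=h[...,1]<75
        t,_=cv2.threshold(h[...,2][st].reshape(-1,1),0,255,cv2.THRESH_OTSU)
        m=(st&(h[...,2]>t)).astype(np.uint8);N,L,S,_=cv2.connectedComponentsWithStats(m,connectivity=8)
        i=1+S[1:,4].argmax();c=cv2.convexHull(np.argwhere(L==i)[:,::-1].astype(np.int32))
        full=np.zeros_like(m);cv2.fillPoly(full,[c],1);M=cv2.moments(full,True)
        C[n,k]=np.array([M["m10"]/M["m00"]+u-24,M["m01"]/M["m00"]+v-24]);print(n,k,t,C[n,k].round(1),S[i],M["m00"])
for k in("ring","collar"):
    X,g=tri(C["scene",k],C["top",k]);print(k,X.round(4),round(g,4))
    for z in(0.018,0.03):print(z,plane("scene",C["scene",k],z)[:2].round(4),plane("top",C["top",k],z)[:2].round(4))
pix=lambda a,u,v:np.array(a)/4-.5+[u-32,v-30]
s=[pix(a,330,212) for a in((51,72),(174,54),(77,168),(203,149),(130,42))]
t=[pix(a,307,196) for a in((56,79),(171,46),(88,193),(203,160),(123,102))]
# screws order scene: farL,farR,nearL,nearR (near=+x). top view: image up=+x, left=+y
for i,j in((0,3),(1,2),(2,1),(3,0),(4,4)):
    X,g=tri(s[i],t[j]);print("scr" if i<4 else "tip",X.round(4),round(g,4),plane("scene",s[i],.016).round(4)[:2],plane("top",t[j],.016).round(4)[:2])
E
```

```text
scene ring 136.0 [199.9 230.1] [  9  11  29  23 357] 515.0
scene collar 130.0 [408.5 226.1] [ 14  12  22  17 139] 291.0
top ring 113.0 [422.  161.5] [ 12  12  25  24 321] 493.0
top collar 105.0 [234.6 176.4] [ 14  14  18  18 108] 268.0
ring [ 0.6288 -0.224   0.0179] 0.0011
0.018 [ 0.6289 -0.2233] [ 0.6289 -0.2245]
0.03 [ 0.638  -0.2191] [ 0.626  -0.2223]
collar [0.5846 0.2257 0.0299] 0.0006
0.018 [0.5747 0.2283] [0.587  0.2281]
0.03 [0.5846 0.226 ] [0.5845 0.2254]
scr [0.5185 0.007  0.0192] 0.0002 [0.5156 0.0068] [0.519  0.0069]
scr [0.4977 0.0759 0.019 ] 0.0014 [0.4948 0.0766] [0.4981 0.0754]
scr [0.5876 0.0275 0.0193] 0.0005 [0.5849 0.0276] [0.5883 0.0274]
scr [0.5667 0.0962 0.0184] 0.0002 [0.5647 0.0962] [0.5672 0.0965]
tip [0.5433 0.0519 0.0759] 0.0005 [0.4878 0.0506] [0.5536 0.0557]
```

```bash
cat >> h.py <<'E'
from scipy.spatial.transform import Rotation as Ro
def go(X):
    s=arm.sense();print("tool delta",(Ro.from_quat(s["tool_rot"]).inv().apply(np.array(X)-s["tcp_pos"])).round(4),"tcp",np.round(s["tcp_pos"],4),"F",np.round(s["wrist_force"],1),"gap",round(s["finger_gap"],4),"grip",round(s["grip_force"],1),"t",s["clock"])
E
python3 -c "
from h import *
go([.629,-.224,.1])"
```

```text
tool delta [-0.6646 -0.5092  0.1532] tcp [0.2446 0.5199 0.2525] F [ 0.1 -0.7 -0.3] gap 0.0855 grip 0.0 t 0.1
```

Careful with the scale: shifts go in shares of 0.75 m and turns go in shares of 4 rad. That gives: -0.0277 m / 0.75 = -0.0369, -0.0213 m / 0.75 = -0.0284.

>>> move_tool(segments=[[0.085, -0.0369, -0.0284, 0.0053, 0, 0, 0], [0.085, -0.0369, -0.0284, 0.0053, 0, 0, 0], [0.085, -0.0369, -0.0284, 0.0053, 0, 0, 0], [0.085, -0.0369, -0.0284, 0.0053, 0, 0, 0], [0.085, -0.0369, -0.0284, 0.0053, 0, 0, 0], [0.085, -0.0369, -0.0284, 0.0053, 0, 0, 0], [0.085, -0.0369, -0.0284, 0.0053, 0, 0, 0], [0.085, -0.0369, -0.0284, 0.0053, 0, 0, 0], [0.085, -0.0369, -0.0284, 0.0053, 0, 0, 0], [0.085, -0.0369, -0.0284, 0.0053, 0, 0, 0], [0.085, -0.0369, -0.0284, 0.0053, 0, 0, 0], [0.085, -0.0369, -0.0284, 0.0053, 0, 0, 0]], clamp_n=60)

```text
clock: 1.1
tcp_pos: [0.437, 0.1458, 0.2049]
tool_rot: [0.218, 0.976, 0.0, -0.0]
wrist_force: [0.9, 0.1, 0.2]
finger_gap: 0.085
grip_force: 0.0
```

```bash
python3 -c "
from h import *
go([.629,-.224,.1])"
```

```text
tool delta [-0.3313 -0.2529  0.1048] tcp [0.437  0.1458 0.2049] F [0.9 0.1 0.2] gap 0.085 grip 0.0 t 1.1
```

In the tool's units: -0.0301 m / 0.75 = -0.0401, -0.023 m / 0.75 = -0.0307.

>>> move_tool(segments=[[0.085, -0.0401, -0.0307, 0.012, 0, 0, 0], [0.085, -0.0401, -0.0307, 0.012, 0, 0, 0], [0.085, -0.0401, -0.0307, 0.012, 0, 0, 0], [0.085, -0.0401, -0.0307, 0.012, 0, 0, 0], [0.085, -0.0401, -0.0307, 0.012, 0, 0, 0], [0.085, -0.0401, -0.0307, 0.012, 0, 0, 0], [0.085, -0.0401, -0.0307, 0.012, 0, 0, 0], [0.085, -0.0401, -0.0307, 0.012, 0, 0, 0], [0.085, -0.0401, -0.0307, 0.012, 0, 0, 0], [0.085, -0.0401, -0.0307, 0.012, 0, 0, 0], [0.085, -0.0401, -0.0307, 0.012, 0, 0, 0], [0.085, 0, 0, 0, 0, 0, 0]])

```text
clock: 2.1
tcp_pos: [0.63, -0.2286, 0.1025]
tool_rot: [0.221, 0.975, -0.001, -0.0]
wrist_force: [0.8, -0.5, -0.8]
finger_gap: 0.0854
grip_force: 0.0
```

```bash
python3 -c "
from h import *
go([.629,-.224,.026])
for n in('scene','top'): cv2.imwrite('pics/%s1.png'%n,arm.snapshot(n)[:,:,::-1])
a=cv2.imread('pics/scene1.png')[170:290,130:290];b=cv2.imread('pics/top1.png')[100:220,342:502]
cv2.imwrite('pics/c1.png',cv2.resize(np.hstack([a,b]),None,fx=2.5,fy=2.5))"
```

```text
tool delta [0.0029 0.0038 0.0765] tcp [ 0.63   -0.2286  0.1025] F [ 0.8 -0.5 -0.8] gap 0.0854 grip 0.0 t 2.1
```

View pics/c1.png

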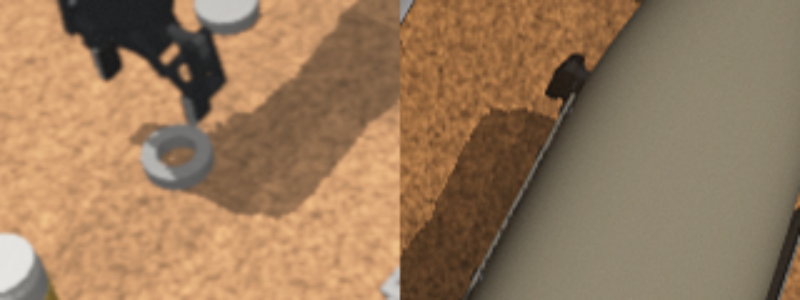

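The gripper hangs over the ring with the fingers open either side. Now going down.

In the tool's units: 0.012 m / 0.75 = 0.016, 0.006 m / 0.75 = 0.008.

>>> move_tool(segments=[[0.085, 0.002, 0.0027, 0.016, 0, 0, 0], [0.085, 0.0019, 0.0024, 0.016, 0, 0, 0], [0.085, 0, 0, 0.016, 0, 0, 0], [0.085, 0, 0, 0.016, 0, 0, 0], [0.085, 0, 0, 0.016, 0, 0, 0], [0.085, 0, 0, 0.008, 0, 0, 0], [0.085, 0, 0, 0.0053, 0, 0, 0], [0.085, 0, 0, 0, 0, 0, 0], [0.085, 0, 0, 0, 0, 0, 0]])

```text
clock: 2.95
tcp_pos: [0.6277, -0.2177, 0.0363]
tool_rot: [0.218, 0.976, 0.0, 0.0]
wrist_force: [-0.8, -0.1, -0.4]
finger_gap: 0.085
grip_force: 0.0
```

```bash
python3 -c "
from h import *
go([.629,-.224,.026])
for n in('scene',): cv2.imwrite('pics/%s2.png'%n,arm.snapshot(n)[:,:,::-1])
a=cv2.imread('pics/scene2.png')[170:290,120:280]
cv2.imwrite('pics/c2.png',cv2.resize(a,None,fx=4,fy=4))"
```

```text
tool delta [-0.0038 -0.0051  0.0103] tcp [ 0.6277 -0.2177  0.0363] F [-0.8 -0.1 -0.4] gap 0.085 grip 0.0 t 2.95
```

View pics/c2.png

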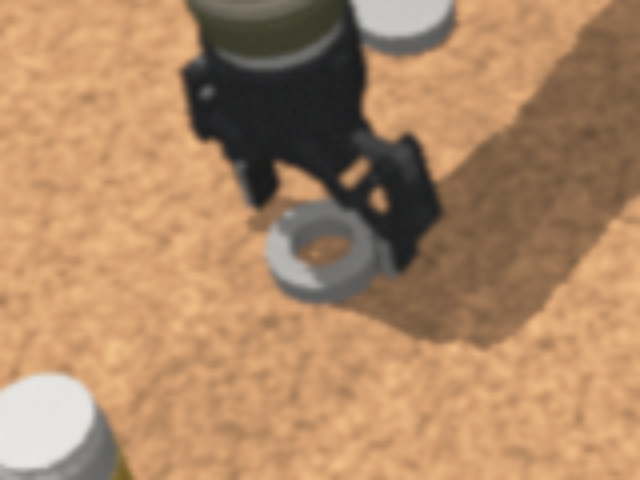

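The fingers straddle the ring (centre at about (320,245) in the crop), a few mm off centre; I'll correct that and go down the rest.

In the tool's units: -0.0051 m / 0.75 = -0.0068, -0.0038 m / 0.75 = -0.0051.

>>> move_tool(segments=[[0.085, -0.0051, -0.0068, 0, 0, 0, 0], [0.085, 0, 0, 0.0067, 0, 0, 0], [0.085, 0, 0, 0.0067, 0, 0, 0], [0.085, 0, 0, 0, 0, 0, 0], [0.085, 0, 0, 0, 0, 0, 0]])

```text
clock: 3.42
tcp_pos: [0.6284, -0.2237, 0.0256]
tool_rot: [0.218, 0.976, 0.0, -0.001]
wrist_force: [-0.3, -1.0, -0.3]
finger_gap: 0.0847
grip_force: 0.0
```

```bash
python3 -c "
from h import *
go([.629,-.224,.026])"
```

```text
tool delta [-0.0007  0.     -0.0004] tcp [ 0.6284 -0.2237  0.0256] F [-0.3 -1.  -0.3] gap 0.0847 grip 0.0 t 3.4167
```

>>> move_tool(segments=[[0.055, 0, 0, 0, 0, 0, 0], [0.055, 0, 0, 0, 0, 0, 0], [0.055, 0, 0, 0, 0, 0, 0], [0.055, 0, 0, 0, 0, 0, 0], [0.055, 0, 0, 0, 0, 0, 0], [0.055, 0, 0, 0, 0, 0, 0], [0.055, 0, 0, 0, 0, 0, 0], [0.055, 0, 0, 0, 0, 0, 0]], clamp_n=60)

```text
clock: 4.08
tcp_pos: [0.6292, -0.2243, 0.0274]
tool_rot: [0.218, 0.976, -0.0, 0.001]
wrist_force: [-2.7, -0.5, 5.2]
finger_gap: 0.0587
grip_force: 63.8
```

```bash
python3 -c "
from h import *
go([.629,-.224,.026])
cv2.imwrite('pics/scene3.png',arm.snapshot('scene')[:,:,::-1])
a=cv2.imread('pics/scene3.png')[190:270,150:260]
cv2.imwrite('pics/c3.png',cv2.resize(a,None,fx=5,fy=5))"
```

```text
tool delta [0.0003 0.0002 0.0014] tcp [ 0.6292 -0.2243  0.0274] F [-2.7 -0.5  5.2] gap 0.0587 grip 63.8 t 4.0833
```

View pics/c3.png

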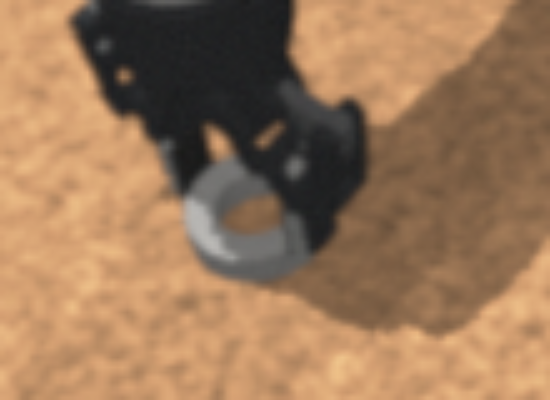

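The ring is gripped at 59 mm. The image may show a slight tilt or offset, so I'll lift and measure it in the hand.

In the tool's units: -0.03 m / 0.75 = -0.04, -0.02 m / 0.75 = -0.0267.

>>> move_tool(segments=[[0.05, 0, 0, -0.0133, 0, 0, 0], [0.05, 0, 0, -0.0267, 0, 0, 0], [0.05, 0, 0, -0.04, 0, 0, 0], [0.05, 0, 0, -0.04, 0, 0, 0], [0.05, 0, 0, -0.04, 0, 0, 0], [0.05, 0, 0, 0, 0, 0, 0], [0.05, 0, 0, 0, 0, 0, 0], [0.05, 0, 0, 0, 0, 0, 0]], clamp_n=60)

```text
clock: 4.8
tcp_pos: [0.6283, -0.2235, 0.1453]
tool_rot: [0.218, 0.976, 0.0, -0.001]
wrist_force: [0.5, -0.3, -3.6]
finger_gap: 0.0587
grip_force: 65.6
```

```bash
python3 -c "
from h import *
go([.629,-.224,.147])
cv2.imwrite('pics/scene4.png',arm.snapshot('scene')[:,:,::-1])
cv2.imwrite('pics/top4.png',arm.snapshot('top')[:,:,::-1])
print(proj('scene',np.array([.629,-.224,.14])),proj('top',np.array([.629,-.224,.14])))
a=cv2.imread('pics/scene4.png')[120:240,130:270];b=cv2.imread('pics/top4.png')[90:210,360:500]
cv2.imwrite('pics/c4.png',cv2.resize(np.hstack([a,b]),None,fx=2.8,fy=4))"
```

```text
tool delta [-0.0008 -0.0002 -0.0017] tcp [ 0.6283 -0.2235  0.1453] F [ 0.5 -0.3 -3.6] gap 0.0587 grip 65.6 t 4.8
[189.39602092 191.97880718] [432.13067138 148.20196241]
```

View pics/c4.png

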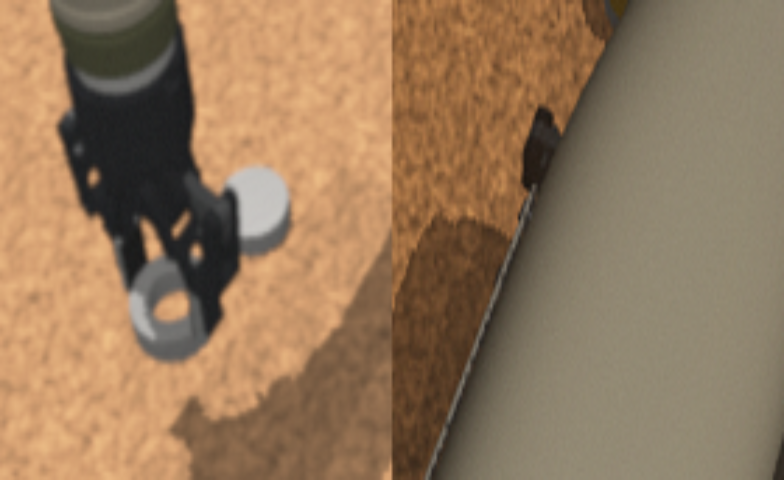

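The ring hangs level in the fingers, at about (191,195) in the scene view. The top view is blocked by the arm. Moving over the post.

In the tool's units: 0.0237 m / 0.75 = 0.0316, 0.0216 m / 0.75 = 0.0288.

>>> move_tool(segments=[[0.05, 0.0288, 0.0316, 0, 0, 0, 0], [0.05, 0.0288, 0.0316, 0, 0, 0, 0], [0.05, 0.0288, 0.0316, 0, 0, 0, 0], [0.05, 0.0288, 0.0316, 0, 0, 0, 0], [0.05, 0.0288, 0.0316, 0, 0, 0, 0], [0.05, 0.0288, 0.0316, 0, 0, 0, 0], [0.05, 0.0288, 0.0316, 0, 0, 0, 0], [0.05, 0.0288, 0.0316, 0, 0, 0, 0], [0.05, 0.0288, 0.0316, 0, 0, 0, 0], [0.05, 0, 0, 0, 0, 0, 0], [0.05, 0, 0, 0, 0, 0, 0], [0.05, 0, 0, 0, 0, 0, 0]])

```text
clock: 5.9
tcp_pos: [0.5434, 0.0518, 0.1453]
tool_rot: [0.218, 0.976, -0.0, -0.001]
wrist_force: [-0.2, -0.5, -3.5]
finger_gap: 0.0588
grip_force: 65.7
```

```bash
python3 -c "
from h import *
go([.543,.052,.123])
im=arm.snapshot('scene')[:,:,::-1];cv2.imwrite('pics/scene5.png',im)
print(proj('scene',np.array([.543,.052,.1453-.0094])),proj('scene',np.array([.543,.052,.1453-.0274])))
a=im[120:240,260:400]
cv2.imwrite('pics/c5.png',cv2.resize(a,None,fx=5,fy=5))"
```

```text
tool delta [0.0004 0.     0.0223] tcp [0.5434 0.0518 0.1453] F [-0.2 -0.5 -3.5] gap 0.0588 grip 65.7 t 5.9
[330.94435829 172.28546847] [330.63981813 178.35647991]
```

View pics/c5.png

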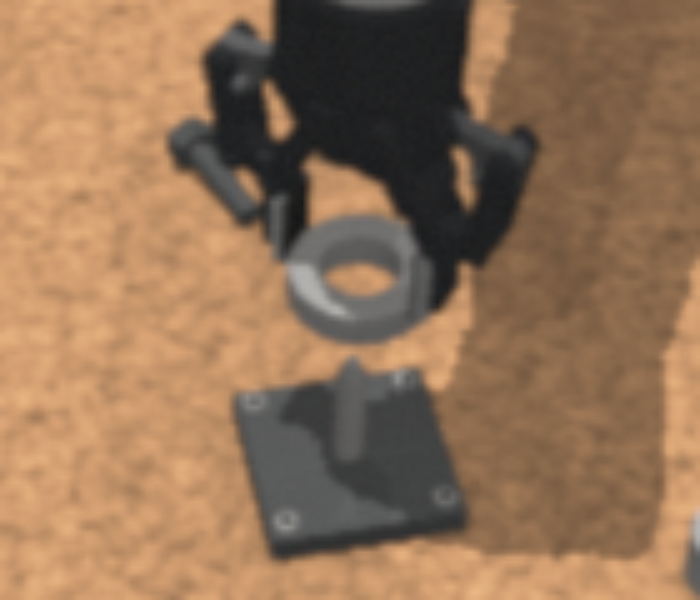

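The ring is level over the post: face centre at about (331.5,173), predicted (331,172). Lowering.

In the tool's units: 0.015 m / 0.75 = 0.02, 0.01 m / 0.75 = 0.0133.

>>> move_tool(segments=[[0.05, 0, 0, 0.02, 0, 0, 0], [0.05, 0, 0, 0.02, 0, 0, 0], [0.05, 0, 0, 0.02, 0, 0, 0], [0.05, 0, 0, 0.02, 0, 0, 0], [0.05, 0, 0, 0.02, 0, 0, 0], [0.05, 0, 0, 0.0133, 0, 0, 0], [0.05, 0, 0, 0.0093, 0, 0, 0], [0.05, 0, 0, 0.004, 0, 0, 0], [0.05, 0, 0, 0, 0, 0, 0], [0.05, 0, 0, 0, 0, 0, 0]])

```text
clock: 6.78
tcp_pos: [0.5443, 0.0515, 0.0517]
tool_rot: [0.218, 0.976, 0.0, 0.0]
wrist_force: [-0.3, -0.3, -3.2]
finger_gap: 0.0588
grip_force: 65.7
```

```bash
python3 -c "
from h import *
go([.543,.052,.0434])"
```

```text
tool delta [ 0.0014 -0.0002  0.0083] tcp [0.5443 0.0515 0.0517] F [-0.3 -0.3 -3.2] gap 0.0588 grip 65.7 t 6.7833
```

In the tool's units: 0.003 m / 0.75 = 0.004, 0.002 m / 0.75 = 0.0027.

>>> move_tool(segments=[[0.05, 0.0013, 0, 0.004, 0, 0, 0], [0.05, 0, 0, 0.004, 0, 0, 0], [0.05, 0, 0, 0.0027, 0, 0, 0], [0.05, 0, 0, 0.0013, 0, 0, 0], [0.05, 0, 0, 0, 0, 0, 0], [0.05, 0, 0, 0, 0, 0, 0]])

```text
clock: 7.28
tcp_pos: [0.5431, 0.0524, 0.0434]
tool_rot: [0.218, 0.976, 0.0, 0.001]
wrist_force: [-2.3, 0.7, 5.4]
finger_gap: 0.0585
grip_force: 66.6
```

```bash
python3 -c "
from h import *
go([.543,.052,.0434])"
```

```text
tool delta [-0.     -0.0004  0.    ] tcp [0.5431 0.0524 0.0434] F [-2.3  0.7  5.4] gap 0.0585 grip 66.6 t 7.2833
```

In contact at the expected height; letting go.

>>> move_tool(segments=[[0.064, 0, 0, 0, 0, 0, 0], [0.066, 0, 0, 0, 0, 0, 0], [0.07, 0, 0, 0, 0, 0, 0], [0.085, 0, 0, 0, 0, 0, 0], [0.085, 0, 0, 0, 0, 0, 0], [0.085, 0, 0, 0, 0, 0, 0], [0.085, 0, 0, 0, 0, 0, 0]])

```text
clock: 7.87
tcp_pos: [0.543, 0.0523, 0.0423]
tool_rot: [0.218, 0.976, 0.0, 0.0]
wrist_force: [-0.3, -0.1, -0.7]
finger_gap: 0.0851
grip_force: 0.0
```

```bash
python3 -c "
from h import *
go([.543,.052,.15])"
```

```text
tool delta [-1.000e-04 -2.000e-04 -1.077e-01] tcp [0.543  0.0523 0.0423] F [-0.3 -0.1 -0.7] gap 0.0851 grip 0.0 t 7.8667
```

In the tool's units: -0.03 m / 0.75 = -0.04, -0.02 m / 0.75 = -0.0267.

>>> move_tool(segments=[[0.085, 0, 0, -0.0133, 0, 0, 0], [0.085, 0, 0, -0.0267, 0, 0, 0], [0.085, 0, 0, -0.04, 0, 0, 0], [0.085, 0, 0, -0.04, 0, 0, 0], [0.085, 0, 0, -0.0267, 0, 0, 0], [0.085, 0, 0, 0, 0, 0, 0]])

```text
clock: 8.37
tcp_pos: [0.5459, 0.0522, 0.1581]
tool_rot: [0.218, 0.976, 0.001, 0.004]
wrist_force: [1.9, 0.9, -0.6]
finger_gap: 0.0848
grip_force: 0.0
```

```bash
python3 -c "
from h import *
go([.5845,.2257,.10])"
```

```text
tool delta [0.0395 0.1732 0.0583] tcp [0.5459 0.0522 0.1581] F [ 1.9  0.9 -0.6] gap 0.0848 grip 0.0 t 8.3667
```

In the tool's units: 0.0291 m / 0.75 = 0.0388, 0.0087 m / 0.75 = 0.0116.

>>> move_tool(segments=[[0.085, 0.008, 0.0388, 0.0116, 0, 0, 0], [0.085, 0.008, 0.0388, 0.0116, 0, 0, 0], [0.085, 0.008, 0.0388, 0.0116, 0, 0, 0], [0.085, 0.008, 0.0388, 0.0116, 0, 0, 0], [0.085, 0.008, 0.0388, 0.0116, 0, 0, 0], [0.085, 0.008, 0.0388, 0.0116, 0, 0, 0], [0.085, 0, 0, 0, 0, 0, 0], [0.085, 0, 0, 0, 0, 0, 0], [0.085, 0, 0, 0, 0, 0, 0], [0.085, 0, 0, 0, 0, 0, 0]])

```text
clock: 9.2
tcp_pos: [0.5846, 0.2246, 0.1004]
tool_rot: [0.219, 0.976, -0.0, -0.0]
wrist_force: [0.6, 0.4, -0.1]
finger_gap: 0.0846
grip_force: 0.0
```

```bash
python3 -c "
from h import *
go([.5845,.2257,.034])
im=arm.snapshot('scene')[:,:,::-1];cv2.imwrite('pics/scene6.png',im)
cv2.imwrite('pics/c6.png',cv2.resize(im[130:270,270:470],None,fx=4,fy=4))"
```

```text
tool delta [0.0005 0.001  0.0664] tcp [0.5846 0.2246 0.1004] F [ 0.6  0.4 -0.1] gap 0.0846 grip 0.0 t 9.2
```

View pics/c6.png

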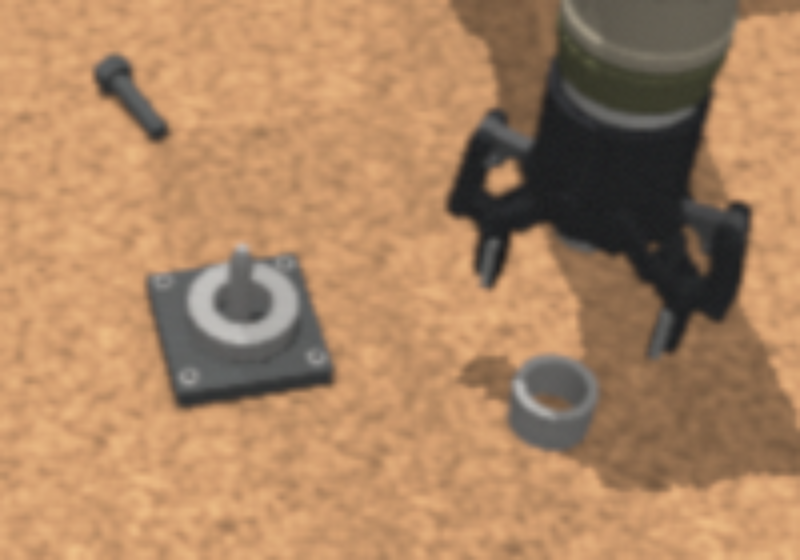

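The ring sits flat on the plate around the post (330,205), and the collar stands untouched at about (408,230) between the open fingers.

In the tool's units: 0.014 m / 0.75 = 0.0187, 0.012 m / 0.75 = 0.016.

>>> move_tool(segments=[[0.085, 0.0007, 0.0013, 0.016, 0, 0, 0], [0.085, 0, 0, 0.0187, 0, 0, 0], [0.085, 0, 0, 0.0187, 0, 0, 0], [0.085, 0, 0, 0.0187, 0, 0, 0], [0.085, 0, 0, 0.0107, 0, 0, 0], [0.085, 0, 0, 0.0053, 0, 0, 0], [0.085, 0, 0, 0, 0, 0, 0], [0.085, 0, 0, 0, 0, 0, 0], [0.085, 0, 0, 0, 0, 0, 0]])

```text
clock: 10.0
tcp_pos: [0.5854, 0.2267, 0.0351]
tool_rot: [0.218, 0.976, 0.0, 0.001]
wrist_force: [-0.1, 0.7, 0.0]
finger_gap: 0.0846
grip_force: 0.0
```

```bash
python3 -c "
from h import *
go([.5845,.2257,.034])"
```

```text
tool delta [ 0.0004 -0.0013  0.0011] tcp [0.5854 0.2267 0.0351] F [-0.1  0.7  0. ] gap 0.0846 grip 0.0 t 10.0
```

In the tool's units: -0.001 m / 0.75 = -0.0013.

>>> move_tool(segments=[[0.055, 0, -0.0013, 0, 0, 0, 0], [0.052, 0, 0, 0, 0, 0, 0], [0.048, 0, 0, 0, 0, 0, 0], [0.045, 0, 0, 0, 0, 0, 0], [0.04, 0, 0, 0, 0, 0, 0], [0.04, 0, 0, 0, 0, 0, 0], [0.04, 0, 0, 0, 0, 0, 0], [0.04, 0, 0, 0, 0, 0, 0]], clamp_n=50)

```text
clock: 10.67
tcp_pos: [0.5845, 0.2258, 0.0351]
tool_rot: [0.218, 0.976, 0.0, 0.0]
wrist_force: [-0.7, 0.4, 5.7]
finger_gap: 0.044
grip_force: 50.2
```

```bash
python3 -c "
from h import *
go([.5845,.2257,.034])"
```

```text
tool delta [-0.0001 -0.0001  0.0011] tcp [0.5845 0.2258 0.0351] F [-0.7  0.4  5.7] gap 0.044 grip 50.2 t 10.6667
```

In the tool's units: -0.03 m / 0.75 = -0.04, -0.025 m / 0.75 = -0.0333.

>>> move_tool(segments=[[0.035, 0, 0, -0.0133, 0, 0, 0], [0.035, 0, 0, -0.0333, 0, 0, 0], [0.035, 0, 0, -0.04, 0, 0, 0], [0.035, 0, 0, -0.04, 0, 0, 0], [0.035, 0, 0, -0.0333, 0, 0, 0], [0.035, 0, 0, 0, 0, 0, 0], [0.035, 0, 0, 0, 0, 0, 0], [0.035, 0, 0, 0, 0, 0, 0]])

```text
clock: 11.33
tcp_pos: [0.5837, 0.2257, 0.1535]
tool_rot: [0.218, 0.976, -0.0, -0.0]
wrist_force: [-0.4, -0.2, -1.4]
finger_gap: 0.0439
grip_force: 51.3
```

```bash
python3 -c "
from h import *
go([.543,.052,.155])"
```

```text
tool delta [-0.0371 -0.1745 -0.0014] tcp [0.5837 0.2257 0.1535] F [-0.4 -0.2 -1.4] gap 0.0439 grip 51.3 t 11.3333
```

In the tool's units: -0.0292 m / 0.75 = -0.0389, -0.0061 m / 0.75 = -0.0081.

>>> move_tool(segments=[[0.035, -0.0081, -0.0389, 0, 0, 0, 0], [0.035, -0.0081, -0.0389, 0, 0, 0, 0], [0.035, -0.0081, -0.0389, 0, 0, 0, 0], [0.035, -0.0081, -0.0389, 0, 0, 0, 0], [0.035, -0.0081, -0.0389, 0, 0, 0, 0], [0.035, -0.0081, -0.0389, 0, 0, 0, 0], [0.035, 0, 0, 0, 0, 0, 0], [0.035, 0, 0, 0, 0, 0, 0], [0.035, 0, 0, 0, 0, 0, 0], [0.035, 0, 0, 0, 0, 0, 0]])

```text
clock: 12.17
tcp_pos: [0.5425, 0.0525, 0.1533]
tool_rot: [0.218, 0.976, 0.0, -0.001]
wrist_force: [-0.6, -0.6, -1.5]
finger_gap: 0.0437
grip_force: 51.6
```

```bash
python3 -c "
from h import *
go([.543,.052,.0691])
z=arm.sense()['tcp_pos'];print(proj('scene',z-[0,0,.0051]),proj('scene',z-[0,0,.0351]))
im=arm.snapshot('scene')[:,:,::-1];cv2.imwrite('pics/scene7.png',im)
cv2.imwrite('pics/c7.png',cv2.resize(im[120:240,260:400],None,fx=5,fy=5))"
```

```text
tool delta [-0.0008 -0.0003  0.0842] tcp [0.5425 0.0525 0.1533] F [-0.6 -0.6 -1.5] gap 0.0437 grip 51.6 t 12.1667
[331.42560611 167.90057481] [330.90754665 178.11402607]
```

View pics/c7.png

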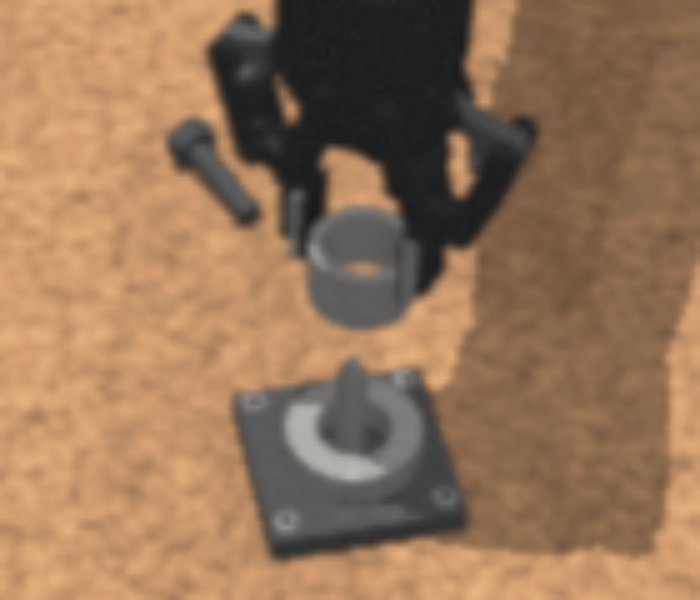

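The collar hangs level over the post, top centre at about (332,168), predicted (331,168). Lowering.

In the tool's units: 0.014 m / 0.75 = 0.0187, 0.012 m / 0.75 = 0.016.

>>> move_tool(segments=[[0.035, 0, 0, 0.0187, 0, 0, 0], [0.035, 0, 0, 0.0187, 0, 0, 0], [0.035, 0, 0, 0.0187, 0, 0, 0], [0.035, 0, 0, 0.0187, 0, 0, 0], [0.035, 0, 0, 0.016, 0, 0, 0], [0.035, 0, 0, 0.008, 0, 0, 0], [0.035, 0, 0, 0.0027, 0, 0, 0], [0.035, 0, 0, 0, 0, 0, 0], [0.035, 0, 0, 0, 0, 0, 0]])

```text
clock: 12.97
tcp_pos: [0.5432, 0.052, 0.0786]
tool_rot: [0.218, 0.976, 0.0, 0.0]
wrist_force: [0.6, -0.4, -1.6]
finger_gap: 0.0442
grip_force: 51.5
```

```bash
python3 -c "
from h import *
go([.543,.052,.0691])"
```

```text
tool delta [ 0.0002 -0.0001  0.0095] tcp [0.5432 0.052  0.0786] F [ 0.6 -0.4 -1.6] gap 0.0442 grip 51.5 t 12.9667
```

In the tool's units: 0.003 m / 0.75 = 0.004, 0.002 m / 0.75 = 0.0027.

>>> move_tool(segments=[[0.035, 0, 0, 0.004, 0, 0, 0], [0.035, 0, 0, 0.004, 0, 0, 0], [0.035, 0, 0, 0.0027, 0, 0, 0], [0.035, 0, 0, 0.0013, 0, 0, 0], [0.035, 0, 0, 0.0007, 0, 0, 0], [0.035, 0, 0, 0, 0, 0, 0], [0.035, 0, 0, 0, 0, 0, 0]])

```text
clock: 13.55
tcp_pos: [0.5427, 0.0516, 0.0691]
tool_rot: [0.218, 0.976, 0.0, 0.0]
wrist_force: [-2.1, 0.0, 3.4]
finger_gap: 0.0441
grip_force: 52.0
```

```bash
python3 -c "
from h import *
go([.543,.052,.0691])"
```

```text
tool delta [-0.0001  0.0005 -0.    ] tcp [0.5427 0.0516 0.0691] F [-2.1  0.   3.4] gap 0.0441 grip 52.0 t 13.55
```

Contact at home height; releasing and retreating.

>>> move_tool(segments=[[0.048, 0, 0, 0, 0, 0, 0], [0.052, 0, 0, 0, 0, 0, 0], [0.06, 0, 0, 0, 0, 0, 0], [0.07, 0, 0, 0, 0, 0, 0], [0.08, 0, 0, 0, 0, 0, 0], [0.08, 0, 0, 0, 0, 0, 0], [0.08, 0, 0, 0, 0, 0, 0]])

```text
clock: 14.13
tcp_pos: [0.5428, 0.0517, 0.0686]
tool_rot: [0.218, 0.976, 0.0, 0.0]
wrist_force: [-0.3, 0.1, 0.0]
finger_gap: 0.08
grip_force: 0.0
```

>>> move_tool(segments=[[0.08, 0, 0, -0.0133, 0, 0, 0], [0.08, 0, 0, -0.0267, 0, 0, 0], [0.08, 0, 0, -0.04, 0, 0, 0], [0.08, 0, 0, -0.04, 0, 0, 0], [0.08, 0, 0, -0.0267, 0, 0, 0], [0.08, 0.0267, 0.04, 0, 0, 0, 0], [0.08, 0.0267, 0.04, 0, 0, 0, 0], [0.08, 0.0267, 0.04, 0, 0, 0, 0], [0.08, 0, 0, 0, 0, 0, 0], [0.08, 0, 0, 0, 0, 0, 0], [0.08, 0, 0, 0, 0, 0, 0], [0.08, 0, 0, 0, 0, 0, 0]])

```text
clock: 15.13
tcp_pos: [0.527, 0.1579, 0.1789]
tool_rot: [0.219, 0.976, -0.0, 0.0]
wrist_force: [-0.2, 0.4, 0.6]
finger_gap: 0.0799
grip_force: 0.0
```

```bash
python3 -c "
from h import *
im=arm.snapshot('scene')[:,:,::-1];cv2.imwrite('pics/scene8.png',im)
cv2.imwrite('pics/c8.png',cv2.resize(im[120:240,260:400],None,fx=5,fy=5))"
```

```text
(no output)
```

View pics/c8.png

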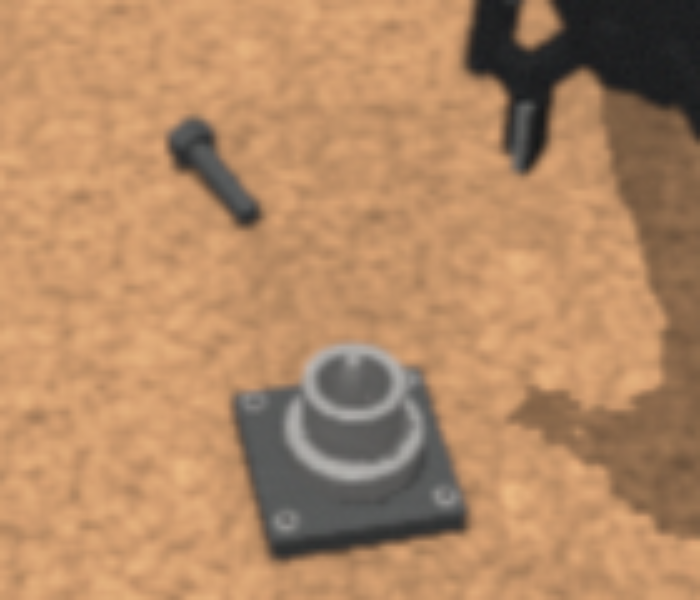

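The collar sits level on the ring, both around the post (collar top at about (331,196)), and the gripper is clear.

```bash
python3 -c "
from cell import arm
print(arm.hand_in())"
```

```text
the job is handed in; nothing more can be done
None
```

The wide ring is on the post flat on the plate with the collar on top of it; each was lowered home in the gripper and let go, and the job was handed in at about 15 s (no verdict was returned).

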